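# Turn the carved plaque and change it over on the carving bed

## Task

The pale plaque on the carving bed is finished and the dark one on the blue block is next: make the two change places, each ending carved face up, centred and square on its block; the dark one now lies carved face down, so it has to be turned over, and the slotted wooden stand will hold it on edge while you change your grip. Once the dark plaque lies on the bed and you have let go of it, swing the steel keeper round by its red knob until it points straight in over the edge of the plaque. The stone is brittle, so do not drop the plaques or let them topple, and leave the stone elephant, the tin and the chisel where they are.

Things in the scene. Friction and masses are not known exactly. Their poses are not given: they have to be found in the camera images.
- plaque_dark: Dark grey stone tablet, 60 (x) x 90 (y) x 18 (z) mm, about 0.27 kg, origin at its centre. +z is the carved face: raised rim around a light grey flower, level with the rim; the back (-z) is plain with a diagonal red stroke. Starts carved face down (z pointing down) on the blue block, its length roughly along the block's y.
- plaque_pale: Pale green-grey stone tablet of the same size, mass and axes; the carved face (+z) shows a small elephant in relief, the back has a red stroke. It starts carved face up on the carving bed, its length roughly along the bed's y.
- bed: Carving bed, fixed: board 12 mm thick (x -65 to 95, y -65 to 65 mm), on it a dark block with a black pad 46 (x) x 86 (y) mm, top 45 mm above the table. Origin on the table under the pad's centre, z up. A plaque on it has its centre 54 mm up and overhangs 7 mm on each long side, so fingers can reach past its edges. At x = +78 mm, y = 0 stands the keeper's steel post, 16 mm thick, 66 mm high.
- keeper (a joint): Flat steel arm turning on the bed's post, reaching 60 mm from its axis, 66 to 72 mm above the table (3 mm over a plaque). At 0 rad it points along the bed's +y, clear of the plaque; it turns counter-clockwise seen from above, lightly (0.05 N m, stays where left), to a stop at 1.57 rad, pointing along the bed's -x over the middle of the plaque's long edge. Starts at 0 to 0.3.
- keeper_knob (a point): Centre of the top of the red knob on the keeper: an upright cylinder 14 mm thick and 25 mm tall, 50 mm from the post's axis; its top is 97 mm above the table. Its z is up.
- block: Blue block for finished pieces, fixed: base board 130 x 130 x 12 mm and a block 46 (x) x 86 (y) mm with a grey top pad 45 mm above the table. Origin on the table under its centre; z up. A plaque centred on it has its centre 54 mm above the table and overhangs 7 mm on each long side.
- stand: Light wooden stand, fixed: base 110 (x) x 80 (y) x 10 mm, two cheeks 48 (x) x 14 mm, top 38 mm above the table; between them an open-ended slot along x, 25 mm wide, floor 10 mm above the table. A plaque stands in it on its 60 mm edge, 90 mm tall, centre 55 mm up, its sides jutting 6 mm past the cheeks' ends. Origin on the table under its centre, z up.
- elephant: Grey carved stone elephant, about 35 x 95 mm, 70 mm tall; origin under its centre. To be left alone.
- tin: Small paint tin with an orange label, 66 mm across, 75 mm tall; origin under its centre. To be left alone.
- chisel: Chisel with a wooden handle, 170 mm long, lying on the table along its own x; origin under its middle. To be left alone.

How it is judged:
By the outcome, as a careful person would: the job done as asked, in the order asked, and still so for the second after the job is handed in, with the robot touching nothing.
It also fails if it takes over 72 s, if anything falls off the work surface, if the arm or the gripper's body presses on something with over 40 N, if the wrist force passes 120 N, or if a joint passes its speed limit or range.

## Robot

A 6-joint arm with a two-finger parallel gripper is mounted at the origin on the work surface. World frame = base frame: x ahead of the robot, y to its left, z up, the work surface at z = 0. Lengths are in m, angles in rad, forces in N, time in s.
With the tool pointing down it reaches from about 0.35 to 0.775 m from the base axis. Payload 7.3 kg.
Tool frame: the origin (TCP) lies between the finger pads; the fingertips stand bot.tip_extent ahead of it and the grasp point (between the pads) lies 2 mm behind it (bot.tip_extent is the distance from the TCP to the fingertips, in m); z points along the fingers, y is the line along which they close (so a half turn about z gives the same grasp; the last joint's range is limited). The gripper opens to 92 mm and grips with 3 to 60 N. Pads are 19 mm wide; open, the fingers measure 130 mm over their backs; the gripper's body (75 mm by 190 mm) begins 47 mm behind the grasp point.
Start: joints at [-1.483, 0.342, 1.524, -0, 1.275, -0.146], TCP at [0.122, -0.511, 0.244] pointing down, gripper open.
Joint ranges: [-2.53, 2.53], [-0.77, 2.02], [0.04, 2.7], [-1, 4.14], [0.28, 2.66], [-3.11, 3.11]. Speed limits (rad/s): [2.57, 2.57, 3.14, 3.14, 3.14, 3.14].

## Interface

Orientations are given as a rotation vector (axis times angle).
In Python, from plant import bot, imaging, workorder gives the robot as it stands.
- The arm moves only by the shell command python3 -m inch 'ROWS' [FORCE]. ROWS is JSON, a list of rows, each a list of 7 numbers: the shift along the tool's x, y, z in cm, then the turn, a rotation vector about the tool's x, y, z in rad, then the finger opening in cm, from 0 to 9.18. In form: [[tx, ty, tz, ax, ay, az, hand], ...]. A call has 1 to 5 rows; each row shifts and turns the commanded pose from where the row before left it, along the tool's axes as they then stand; what a row does not reach is not made up. A row lasts 1/10 s, in which the tool goes at most 50 mm and 8.59 degrees, less where a joint would pass 70% of its speed; a pose out of reach is approached as far as the arm can. A call is refused whole if a number of a shift passes 5 or a number of a turn 0.15, either way. A call with a gripper value outside its range is refused whole. The fingers move at their own pace and stop on an object; FORCE is the grip in N (left out, the last holds). Time passes only in rows, so rows that do not move let the fingers close. It gives the time, the measured TCP pose, the force, the opening and the grip force at its end, in the units of the state.
- bot.sense(): the state, without advancing time (a new reading comes with each control period).
- imaging.grab_frame(name): name is "scene" or "top" or "wrist"; returns (picture, depth): 384x512x3 uint8, blue, green, red; 384x512 float32, m along the optical axis (not along the pixel's ray), 0 where there is no reading.
- imaging.calibration(name): a dict with "vertical_fov" (degrees; the focal length in pixels is half the picture's height over the tangent of half this angle, whatever the lens; pixels are square), "cx", "cy" (the principal point, pixels), "R" (3x3) and "t" (3): a world point X has camera coordinates R X + t. Camera axes: x right, y down, z forward; pixel columns grow to the right and rows downward; lengths in m; the calibration is good to about 2 mm. The wrist camera is an equidistant fisheye: a pixel r from the principal point sees the ray r / f radians off the axis. A picture is of the moment at which its call begins: read the wrist's pose just before it. calibration takes no time and is no camera call; for the wrist camera it gives the pose at the moment of the call.
- workorder.sign_off(): hands the job in; it is judged then, once.
The state is a dict: "t": time; "joint_pos": joint angles; "joint_vel": joint speeds; "joint_efforts": joint torques, N m; "ee_pos": TCP position; "orientation": TCP orientation; "ft_force": force on the tool from outside, world axes, zero at the start; "ft_torque": the same for the moment, N m; "finger_gap": finger opening in m; "grasp_force": force on a finger pad.
Only numpy, scipy, OpenCV 4.12 (cv2) and the standard library are available. Lean on these libraries where they do the work, as an engineer would, in place of code of your own. Each camera call takes 0.05 s, during which the arm holds its last target. There are 200 camera calls.

## Working session

There is one attempt and no reset: what is moved stays moved. The work goes in short steps, Python scripts to look and compute and a shell command to move; the robot and the scene stay as the last step left them, time stands still between calls to the robot, and variables do not carry over. Pictures are saved under pics/ and viewed, at most 10 in all, crops included, and the job is handed in when it is done.

```bash
ls; mkdir -p pics; cat > h.py <<'E'
import numpy as np, cv2
from scipy.spatial.transform import Rotation as Rn
from plant import bot, imaging, workorder
def cam(n):
    c=imaging.calibration(n); p,d=imaging.grab_frame(n)
    return p,d,c
def rays(c,px,fish=False):
    px=np.atleast_2d(np.float64(px)); f=192/np.tan(np.radians(c["vertical_fov"])/2)
    v=(px-[c["cx"],c["cy"]])/f
    if fish:
        r=np.linalg.norm(v,axis=1,keepdims=True)+1e-12; d=np.hstack([v/r*np.sin(r),np.cos(r)])
    else: d=np.hstack([v,np.ones((len(v),1))])
    R=np.array(c["R"]);t=np.array(c["t"])
    return -R.T@t, d@R
def onplane(c,px,z,fish=False):
    o,d=rays(c,px,fish); return o+d*((z-o[2])/d[:,2])[:,None]
def cloud(c,d,fish=False):
    v,u=np.mgrid[0:384,0:512]; o,r=rays(c,np.c_[u.ravel(),v.ravel()],fish)
    R=np.array(c["R"]); zc=r@R[2]
    return (o+r*(d.ravel()/zc)[:,None]).reshape(384,512,3)
def st():
    s=bot.sense(); print('t',round(s['t'],2),'p',np.round(s['ee_pos'],4),'R',np.round(Rn.from_rotvec(s['orientation']).as_matrix(),3).tolist(),'gap',s['finger_gap'],'j',np.round(s['joint_pos'],2)); return s
E
python3 - <<'E'
from h import *
for n in("scene","top"):
    p,d,c=cam(n); cv2.imwrite(f'pics/{n}0.png',p); np.savez(f'{n}0.npz',p=p,d=d)
    print(n,c["vertical_fov"],(-np.array(c["R"]).T@c["t"]).round(3))
st();print(bot.tip_extent)
E
```

```text
pics
scene 53.02423752124152 [1.019 0.512 0.97 ]
top 46.46830038479688 [0.535 0.007 1.082]
t 0.1 p [ 0.1216 -0.5104  0.2431] R [[0.973, 0.232, -0.0], [0.232, -0.973, 0.001], [0.0, -0.001, -1.0]] gap 0.09183820786266027 j [-1.48  0.34  1.52  0.    1.28 -0.15]
0.017
```

```bash
python3 -c "
import cv2
p=cv2.imread('pics/top0.png');cv2.imwrite('pics/top0b.png',cv2.resize(p,(800,600)))"
```

```text
(no output)
```

View pics/top0.png

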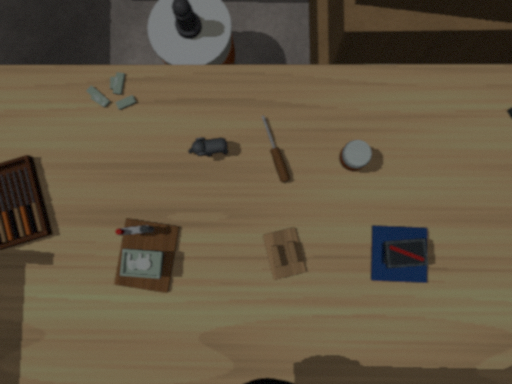

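View pics/scene0.png

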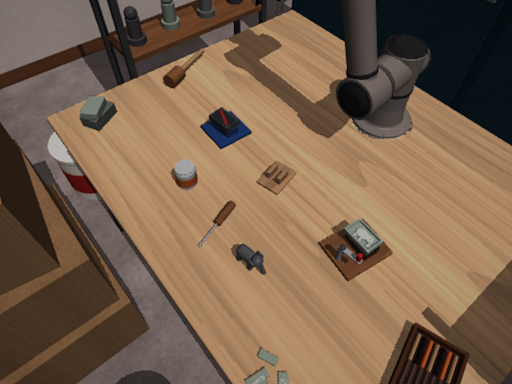

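The top view shows the bed with the pale plaque at about (148,255) and the knob at (119,231). The stand is near (285,253), the blue block with the dark plaque near (400,254), the elephant at (210,147), the chisel at (278,150) and the tin at (357,154). The scene view shows the same layout.

```bash
cat >> h.py <<'E'
def rect(c,mask,z,fish=False,minA=30):
    """biggest blob -> contour points cast on plane z -> min area rect in world xy"""
    cs,_=cv2.findContours(mask.astype(np.uint8),cv2.RETR_EXTERNAL,cv2.CHAIN_APPROX_NONE)
    k=max(cs,key=cv2.contourArea); P=onplane(c,k[:,0,:],z,fish)
    (x,y),(w,h),a=cv2.minAreaRect(np.float32(P[:,:2]*1000)); 
    if w>h: w,h,a=h,w,a-90      # a: direction of short side
    a=(a+90)%180-90
    return np.round([x,y,w,h,a],1),k
E
python3 - <<'E'
from h import *
for n in("top","scene"):
    f=np.load(n+'0.npz');p,d=f['p'],f['d'];c=imaging.calibration(n)
    H=cv2.cvtColor(p,cv2.COLOR_BGR2HSV); h,s,v=cv2.split(H)
    X=cloud(c,d)
    blue=(h>100)&(h<130)&(s>150)&(X[...,2]>-.02)&(X[...,2]<.1)
    red=((h<6)|(h>174))&(s>150)&(v>80)&(X[...,2]>.03)&(X[...,2]<.15)
    def near(x,y,r): return np.hypot(X[...,0]-x,X[...,1]-y)<r
    def rep(name,m):
        if m.sum()<5: print(n,name,'none');return
        print(n,name,m.sum(),'med',np.round(np.median(X[m],0)*1000,0),'zmax',np.percentile(X[m][:,2],97).round(3))
    rep('blue',blue); rep('red',red)
    for nm,x,y in(('block',.39,-.33),('bed',.39,.26),('stand',.39,-.06)):
        for lo,hi in((.005,.02),(.03,.045),(.05,.062),(.062,.078),(.08,.105)):
            m=near(x,y,.13)&(X[...,2]>lo)&(X[...,2]<hi)
            if m.sum()>8 and n=="top": r,_=rect(c,m,np.median(X[m][:,2])); print(nm,lo,m.sum(),np.round(np.median(X[m],0)*1000),r)
E
```

```text
top blue 1587 med [ 473. -280.   12.] zmax 0.017
top red 111 med [ 490. -289.   64.] zmax 0.099
block 0.005 1097 [ 437. -289.   12.] [ 455.  -292.9   75.7  130.9   -2.4]
block 0.03 21 [ 475. -252.   35.] [ 477.1 -252.1    4.6   32.    88.9]
block 0.05 322 [ 481. -298.   61.] [ 476.7 -284.1   19.4   32.4  -33.7]
block 0.062 720 [ 485. -299.   64.] [ 486.1 -295.8   59.9   90.6    5. ]
bed 0.005 1518 [435. 280.  12.] [460.2 307.6 133.2 133.6  82. ]
bed 0.05 716 [459. 299.  59.] [458.5 302.1  60.4  92.8  -3.6]
bed 0.062 386 [457. 306.  63.] [460.  309.4  32.2  50.8   9.8]
stand 0.005 1000 [460. -29.  10.] [470.5 -26.1  79.6  86.6 -75.7]
stand 0.03 255 [482. -33.  38.] [486.4 -42.1  14.   47.3 -75.8]
scene blue 2031 med [-735. -228.   15.] zmax 0.094
scene red 76 med [ 497. -270.   64.] zmax 0.098
```

```bash
python3 -m inch '[[4.65,-1.7,0.2,0,0,0,9.18],[4.65,-1.7,0.2,0,0,0,9.18],[4.65,-1.7,0.2,0,0,0,9.18],[4.65,-1.7,0.2,0,0,0,9.18]]'; python3 -m inch '[[4.65,-1.7,0,0,0,0,9.18],[4.65,-1.7,0,0,0,0,9.18],[4.65,-1.7,0,0,0,0,9.18],[4.65,-1.7,0,0,0,0,9.18],[0,0,0,0,0,0,9.18]]'
python3 - <<'E'
from h import *
st(); p,d,c=cam("wrist"); cv2.imwrite('pics/w1.png',p); np.savez('w1.npz',p=p,d=d,R=c["R"],t=c["t"])
print(c["vertical_fov"],c["cx"],c["cy"],(-np.array(c["R"]).T@c["t"]).round(3),np.round(c["R"],2).tolist())
E
```

```text
t: 0.5
ee_pos: [0.288, -0.4001, 0.2354]
orientation: [-3.12, -0.365, 0.0]
ft_force: [0.6, -0.2, 1.1]
finger_gap: 0.0921
grasp_force: 0.0
t: 1.0
ee_pos: [0.4559, -0.2884, 0.2352]
orientation: [-3.118, -0.376, -0.002]
ft_force: [-0.3, -0.7, -0.2]
finger_gap: 0.0918
grasp_force: 0.0
t 1.0 p [ 0.4559 -0.2884  0.2352] R [[0.971, 0.238, 0.001], [0.238, -0.971, 0.001], [0.001, -0.001, -1.0]] gap 0.09178473720772974 j [-0.71  0.38  1.5   0.    1.27  0.62]
65.70646984690485 253.92420067665415 192.8975648147841 [ 0.527 -0.271  0.375] [[0.24, -0.97, -0.0], [-0.93, -0.23, 0.27], [-0.26, -0.06, -0.96]]
```

View pics/w1.png

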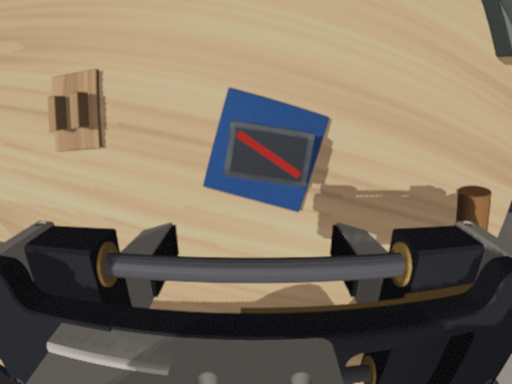

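The wrist view shows the dark plaque with its red stroke at about (268,155) on the blue board, and the stand at about (77,110).

```bash
cat >> h.py <<'E'
def tri(a,b):
    (o1,d1),(o2,d2)=a,b; d1=d1[0]/np.linalg.norm(d1[0]);d2=d2[0]/np.linalg.norm(d2[0])
    k=np.linalg.lstsq(np.c_[d1,-d2],o2-o1,rcond=None)[0]; p,q=o1+k[0]*d1,o2+k[1]*d2
    return (p+q)/2, np.linalg.norm(p-q)
def hsv(p): return cv2.split(cv2.cvtColor(p,cv2.COLOR_BGR2HSV))
def cen(m,near=None):
    n,l,s,c=cv2.connectedComponentsWithStats(m.astype(np.uint8)); i=1+np.argmax(s[1:,4]); return c[i],s[i,4]
def zr(X,x,y,r,lo,hi): return (np.hypot(X[...,0]-x,X[...,1]-y)<r)&(X[...,2]>lo)&(X[...,2]<hi)
E
python3 - <<'E'
from h import *
A={}
for n,fn in(("wrist",'w1.npz'),("top",'top0.npz'),("scene",'scene0.npz')):
    f=np.load(fn);p,d=f['p'],f['d'];c=dict(imaging.calibration(n)); F=n=="wrist"
    if F: c["R"],c["t"]=f["R"],f["t"]
    h,s,v=hsv(p);X=cloud(c,d,F)
    red=((h<6)|(h>174))&(s>130)&(v>60)&zr(X,.487,-.296,.06,.04,.08)
    k,a=cen(red); A[n]=rays(c,k,F); print(n,'stroke',k.round(1),a,np.median(X[red],0).round(4))
    for nm,x,y,r,lo,hi in(('darktop',.487,-.296,.075,.056,.075),('blockboard',.487,-.296,.11,.006,.08),('standcheeks',.47,-.05,.08,.031,.048),('standbase',.47,-.05,.1,.006,.05)):
        m=zr(X,x,y,r,lo,hi)
        if nm=='blockboard': m=(h>100)&(h<130)&(s>130)&zr(X,x,y,.11,.004,.03)
        if m.sum()<9: continue
        z=dict(darktop=.063,blockboard=.012,standcheeks=.038,standbase=.010)[nm]
        print(n,nm,m.sum(),'z',np.median(X[m][:,2]).round(4),rect(c,m,z,F)[0])
        if nm=='standcheeks':
            N,l,S,C=cv2.connectedComponentsWithStats(m.astype(np.uint8))
            for i in range(1,N):
                if S[i,4]>30: print('   cheek',rect(c,l==i,.038,F)[0])
print('tri wrist-top',tri(A['wrist'],A['top']),'wrist-scene',tri(A['wrist'],A['scene']))
E
```

```text
wrist stroke [268.2 154.2] 624 [ 0.4858 -0.2962  0.0618]
wrist darktop 4603 z 0.0615 [ 486.8 -296.3   59.4   89.8    5.2]
wrist blockboard 5129 z 0.0104 [ 482.1 -295.6  124.7  125.6   -2. ]
wrist standcheeks 691 z 0.0361 [487.  -45.7  17.9  46.6 -78.2]
   cheek [487.  -45.7  17.9  46.6 -78.2]
   cheek [477.8  -9.   19.   46.9 -75.4]
wrist standbase 3632 z 0.0089 [480.6 -21.5  90.4 109.7 -75.4]
top stroke [406.5 252.9] 148 [ 0.4858 -0.2972  0.0632]
top darktop 1108 z 0.063 [ 486.  -295.2   60.1   92.2    5.2]
top blockboard 1625 z 0.0121 [ 482.1 -294.5  124.1  124.2   88.2]
top standcheeks 255 z 0.0376 [486.4 -42.1  14.   47.2 -75.8]
   cheek [486.4 -42.1  14.   47.2 -75.8]
   cheek [476.7  -4.3  13.5  47.2 -75.6]
top standbase 1532 z 0.0104 [481.3 -23.3  79.7 109.  -75.7]
scene stroke [223.4 117.1] 54 [ 0.4878 -0.2973  0.0625]
scene darktop 369 z 0.062 [ 489.5 -291.8   66.1   95.2    5.1]
scene blockboard 618 z 0.0111 [ 487.1 -288.7  126.8  130.7   -2.3]
scene standcheeks 129 z 0.0363 [479.8  -1.3  14.4  50.5 -78.3]
   cheek [487.4 -39.   14.6  48.8 -77.4]
   cheek [479.8  -1.3  14.4  50.5 -78.3]
scene standbase 676 z 0.0103 [483.2 -20.6  80.5 111.8 -75.7]
tri wrist-top (array([ 0.48640072, -0.29573018,  0.06902039]), np.float64(0.0005058299586570014)) wrist-scene (array([ 0.48602368, -0.29662476,  0.06035997]), np.float64(0.0011759513459216175))
```

```bash
python3 -m inch '[[2.8,1.5,0,0,0,0,9.18],[0,0,0,0,0,-0.142,9.18],[0,0,0,0,0,-0.142,9.18],[0,0,0,0,0,-0.142,9.18],[0,0,0,0,0,-0.142,9.18]]' >/dev/null; python3 -m inch '[[0,0,0,0,0,-0.142,9.18],[0,0,0,0,0,-0.142,9.18],[0,0,0,0,0,-0.142,9.18],[0,0,0,0,0,-0.142,9.18],[0,0,0,0,0,-0.142,9.18]]' >/dev/null;  python3 -m inch '[[0,0,0,0,0,-0.142,9.18],[0,0,0,0,0.15,0,9.18],[0,0,0,0,0.15,0,9.18]]' >/dev/null
python3 -c "
from h import *
st()"
```

```text
t 2.35 p [ 0.4821 -0.3004  0.2371] R [[-0.081, 0.996, -0.023], [0.951, 0.084, 0.299], [0.3, 0.002, -0.954]] gap 0.09185399371106429 j [-0.8   0.54  1.26  0.19  1.58 -0.9 ]
```

```bash
cat >> h.py <<'E'
def go(G,back=0,d=.002):
    """tool-axis shift (cm) bringing grasp point to G(mm), `back` mm behind along tool z"""
    s=st(); R=Rn.from_rotvec(s['orientation']).as_matrix()
    T=np.array(G)/1000+R[:,2]*(d-back/1000); print('shift cm',(R.T@(T-s['ee_pos'])*100).round(2))
def turn(ydeg,tilt):
    """turn (rotvec, tool axes) to: tool y at world angle ydeg, tool z tilted `tilt` deg toward perpendicular(+90) side"""
    s=bot.sense(); R=Rn.from_rotvec(s['orientation']).as_matrix(); a=np.radians(ydeg);t=np.radians(tilt)
    y=np.array([np.cos(a),np.sin(a),0]); n=np.array([-np.sin(a),np.cos(a),0]); z=n*np.sin(t)-np.array([0,0,1])*np.cos(t)
    D=np.c_[np.cross(y,z),y,z]; print('turn',Rn.from_matrix(R.T@D).as_rotvec().round(3))
E
python3 -m inch '[[0,0,0,0,-0.14,0,9.18],[0,0,0,0,-0.14,0,9.18],[0,0,0,0,-0.14,0,9.18],[0,0,0,0,-0.14,0,9.18],[0,0,0,0,-0.14,0,9.18]]' >/dev/null;  python3 -m inch '[[0,0,0,0,-0.13,0,9.18],[0,0,0,0,0,0,9.18]]' >/dev/null
python3 -c "
from h import *
turn(5.2,-30);go([486,-288.3,54],80)"
```

```text
turn [-0.006  0.006 -0.003]
t 3.05 p [ 0.481  -0.2988  0.2343] R [[-0.076, 0.996, 0.039], [0.859, 0.085, -0.504], [-0.506, -0.004, -0.863]] gap 0.09206113660792847 j [-0.46  0.33  1.69 -0.58  0.92 -0.23]
shift cm [9.98 0.66 7.24]
```

```bash
python3 -m inch '[[3.4,0.22,2.4,-0.006,0.006,-0.003,9.18],[3.3,0.22,2.4,0,0,0,9.18],[3.3,0.22,2.4,0,0,0,9.18],[0,0,0,0,0,0,9.18]]' >/dev/null
python3 -c "
from h import *
turn(5.2,-30);go([486,-288.3,54],0)"
```

```text
turn [-0.007 -0.006 -0.   ]
t 3.45 p [ 0.4821 -0.2487  0.1187] R [[-0.078, 0.996, 0.038], [0.865, 0.087, -0.493], [-0.495, -0.006, -0.869]] gap 0.0917529938106211 j [-0.37  0.47  1.85 -0.74  0.72  0.09]
shift cm [-0.26  0.08  7.79]
```

```bash
python3 -m inch '[[-0.13,0.04,3,-0.006,-0.006,0,9.18],[-0.13,0.04,3,0,0,0,9.18],[0,0,1.79,0,0,0,9.18],[0,0,0,0,0,0,9.18]]' >/dev/null
python3 -c "
from h import *
go([486,-288.3,54],0)"
python3 -m inch '[[0,0,0,0,0,0,5],[0,0,0,0,0,0,5],[0,0,0,0,0,0,5],[0,0,0,0,0,0,5],[0,0,0,0,0,0,5]]' 30
```

```text
t 3.85 p [ 0.4893 -0.2937  0.0569] R [[-0.072, 0.996, 0.05], [0.86, 0.087, -0.503], [-0.505, 0.007, -0.863]] gap 0.09191840043533306 j [-0.45  0.6   1.86 -0.9   0.58  0.21]
shift cm [ 0.64 -0.29  0.16]
t: 4.35
ee_pos: [0.4893, -0.2909, 0.058]
orientation: [1.824, 1.995, -0.489]
ft_force: [-4.1, 1.8, 5.7]
finger_gap: 0.0597
grasp_force: 30.0
```

```bash
python3 -m inch '[[-1,0,-1.7,0,0,0,5],[-2.5,0,-4.3,0,0,0,5],[-2.5,0,-4.3,0,0,0,5],[0,0,0,0,0,0,5]]'
python3 -c "
from h import *
turn(5.2,-30);st()"
```

```text
t: 4.75
ee_pos: [0.4925, -0.2916, 0.1836]
orientation: [1.818, 1.985, -0.478]
ft_force: [0.8, -0.7, -1.7]
finger_gap: 0.0598
grasp_force: 30.0
turn [ 0.018  0.013 -0.008]
t 4.75 p [ 0.4925 -0.2916  0.1836] R [[-0.07, 0.995, 0.065], [0.857, 0.093, -0.507], [-0.511, 0.02, -0.859]] gap 0.0597547031061656 j [-0.44  0.4   1.76 -0.65  0.79 -0.11]
```

```bash
for i in 1; do python3 -m inch '[[0,0,0,0,0.145,-0.005,5],[0,0,0,0,0.145,-0.005,5],[0,0,0,0,0.145,-0.005,5],[0,0,0,0,0.145,-0.005,5],[0,0,0,0,0.145,-0.005,5]]' >/dev/null; python3 -m inch '[[0,0,0,0,0.145,0,5],[0,0,0,0,0.145,0,5],[0,0,0,0,0.145,0,5],[0,0,0,0,0.145,0,5],[0,0,0,0,0.145,0,5]]'; done
python3 -c "
from h import *
turn(14.3,60);go([481.5,-23.2,180])"
```

```text
t: 5.75
ee_pos: [0.4884, -0.2914, 0.1752]
orientation: [-1.569, -1.757, -0.766]
ft_force: [0.5, 0.1, -2.4]
finger_gap: 0.0599
grasp_force: 30.0
turn [ 0.114  0.14  -0.076]
t 5.75 p [ 0.4884 -0.2914  0.1752] R [[-0.07, 0.994, -0.088], [0.612, 0.112, 0.783], [0.788, 0.001, -0.616]] gap 0.05987985391375837 j [-0.9   0.89  1.04  0.47  1.99 -1.  ]
shift cm [16.84  2.33 20.97]
```

```bash
python3 -m inch '[[2.5,0.3,3.0,0.112,0.12,-0.075,5],[2.4,0.2,3.1,0,0,0,5],[2.4,0.2,3.1,0,0,0,5],[2.4,0.2,3.1,0,0,0,5],[2.4,0.2,3.1,0,0,0,5]]' >/dev/null; python3 -m inch '[[2.4,0.2,3.1,0,0,0,5],[2.4,0.2,3.1,0,0,0,5],[0,0,0,0,0,0,5]]'
python3 -c "
from h import *
turn(14.3,60);go([481.5,-23.2,180])
for n in('top','scene'):
    p,d,c=cam(n);np.savez(n+'1.npz',p=p,d=d);X=cloud(c,d)
    cv2.imwrite(f'pics/{n}1.png',cv2.resize(p[180:320,200:360] if n=='top' else p[90:230,200:360],None,fx=4,fy=4,interpolation=cv2.INTER_CUBIC))
"
```

```text
t: 6.55
ee_pos: [0.4446, -0.0166, 0.1983]
orientation: [-1.395, -1.754, -0.761]
ft_force: [0.3, -1.5, -2.2]
finger_gap: 0.0596
grasp_force: 30.0
turn [ 0.015  0.043 -0.014]
t 6.55 p [ 0.4446 -0.0166  0.1983] R [[-0.119, 0.974, -0.194], [0.524, 0.227, 0.821], [0.844, -0.004, -0.537]] gap 0.059614118251492494 j [-0.62  0.62  1.62  0.6   1.73 -1.02]
shift cm [-2.33  3.45 -0.07]
```

View pics/top1.png

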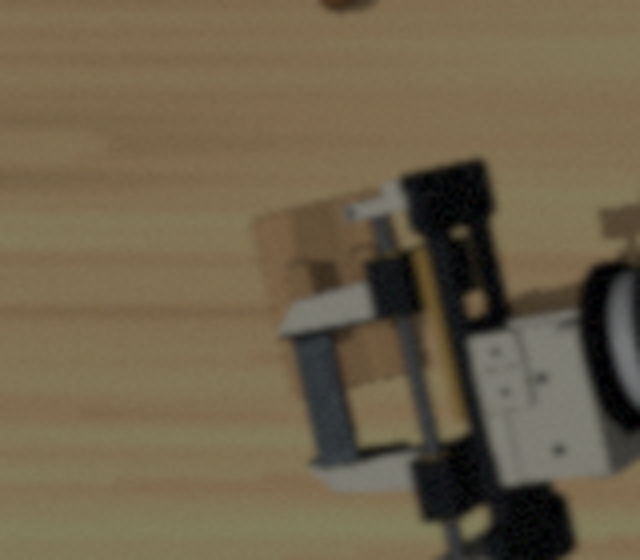

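The crop shows the plaque's upper edge between the fingers at about (325,395), which is (281,279) in the full picture. The stand lies next to it.

```bash
python3 -m inch '[[-1.1,1.7,0,0.015,0.043,-0.014,5],[-1.2,1.7,0,0,0,0,5],[0,0,0,0,0,0,5]]'
cat > m.py <<'E'
from h import *
Rg=Rn.from_rotvec([1.824,1.995,-.489]).as_matrix(); print('grip: z',Rg[:,2].round(3),'y',Rg[:,1].round(3),'tilt',np.degrees(np.arctan2(-Rg[1,2],-Rg[2,2])))
turn(14.3,60);go([481.5,-23.2,180])
s=bot.sense();R=Rn.from_rotvec(s['orientation']).as_matrix()
# plaque up-vector: flat y axis (horizontal, perpendicular to tool y) in tool frame
u=np.cross([0,0,1],Rg[:,1]); u/=np.linalg.norm(u); print('plaque long axis now',(R@Rg.T@u).round(3))
p,d,c=cam('top');X=cloud(c,d); e=s['ee_pos']
for dz in(.02,.025,.03):
    m=zr(X,e[0],e[1],.06,e[2]+dz,e[2]+.06)&(np.abs((X-e)@R[:,1])<.027)&((X-e)@R[:,2]>-.045)
    z=np.median(X[m][:,2]); print('edge',m.sum(),z.round(4),rect(c,m,z)[0])
E
python3 m.py
```

```text
t: 6.95
ee_pos: [0.4837, -0.0257, 0.1764]
orientation: [-1.354, -1.734, -0.782]
ft_force: [-0.2, -0.2, -2.5]
finger_gap: 0.0602
grasp_force: 30.0
grip: z [ 0.052 -0.504 -0.862] y [0.996 0.091 0.007] tilt 30.30152955087875
turn [ 0.006  0.003 -0.001]
t 6.95 p [ 0.4837 -0.0257  0.1764] R [[-0.123, 0.97, -0.208], [0.487, 0.242, 0.839], [0.865, 0.002, -0.502]] gap 0.06022229039161254 j [-0.6   0.73  1.5   0.63  1.77 -1.01]
shift cm [ 0.46 -0.15  0.27]
plaque long axis now [-0.001 -0.005  1.   ]
edge 271 0.2162 [482.4 -21.9  18.2  54.2 -75.7]
edge 270 0.2162 [482.5 -22.2  17.7  54.2 -75.7]
edge 270 0.2162 [482.5 -22.2  17.7  54.2 -75.7]
```

```bash
python3 -m inch '[[-2.2,-0.1,1.2,0.006,0.003,0,5],[-2.15,0,1.25,0,0,0,5],[-2.16,0,1.25,0,0,0,5],[0,0,0,0,0,0,5]]'
python3 m.py | tail -6
```

```text
t: 7.4
ee_pos: [0.4802, -0.0253, 0.1018]
orientation: [-1.347, -1.729, -0.776]
ft_force: [0.6, 0.4, -1.5]
finger_gap: 0.0593
grasp_force: 30.0
t 7.4 p [ 0.4802 -0.0253  0.1018] R [[-0.119, 0.969, -0.216], [0.482, 0.247, 0.84], [0.868, -0.004, -0.497]] gap 0.05929977147376449 j [-0.6   0.85  1.53  0.61  1.66 -1.09]
shift cm [ 6.87  0.15 -3.54]
plaque long axis now [ 0.007 -0.01   1.   ]
edge 225 0.1417 [479.5 -21.7  17.8  53.6 -74.9]
edge 225 0.1417 [479.5 -21.7  17.8  53.6 -74.9]
edge 225 0.1417 [479.5 -21.7  17.8  53.6 -74.9]
```

```bash
python3 -m inch '[[-0.1,0.1,-0.17,0.004,-0.007,0,5],[-1.1,0,0.62,0,0,0,5],[0,0,0,0,0,0,5]]'
python3 m.py | tail -5
```

```text
t: 7.75
ee_pos: [0.483, -0.0272, 0.0907]
orientation: [-1.348, -1.741, -0.77]
ft_force: [-0.6, -0.2, -1.3]
finger_gap: 0.0599
grasp_force: 30.0
shift cm [ 7.91 -0.06 -3.95]
plaque long axis now [ 0.002 -0.     1.   ]
edge 224 0.1305 [482.  -23.2  18.   53.8 -75.1]
edge 224 0.1305 [482.  -23.2  18.   53.8 -75.1]
edge 223 0.1305 [482.  -23.2  17.9  53.8 -74.9]
```

```bash
python3 -m inch '[[-1.2,0,0.7,0,0,0,5],[-1.2,0,0.7,0,0,0,5],[0,0,0,0,0,0,5]]'
python3 m.py | tail -4
```

```text
t: 8.1
ee_pos: [0.4822, -0.0267, 0.0614]
orientation: [-1.347, -1.737, -0.769]
ft_force: [0.3, 0.7, -2.0]
finger_gap: 0.06
grasp_force: 30.0
plaque long axis now [ 0.005 -0.002  1.   ]
edge 210 0.1012 [481.2 -23.   17.9  54.2 -75.7]
edge 210 0.1012 [481.2 -23.   17.9  54.2 -75.7]
edge 210 0.1012 [481.2 -23.   17.9  54.2 -75.7]
```

```bash
python3 -m inch '[[-0.1,0,0.06,0,0,0,5],[0,0,0,0,0,0,5]]';python3 -m inch '[[-0.05,0,0.03,0,0,0,5],[0,0,0,0,0,0,5]]'
```

```text
t: 8.35
ee_pos: [0.4831, -0.0271, 0.0623]
orientation: [-1.348, -1.74, -0.771]
ft_force: [-0.2, 0.1, -2.1]
finger_gap: 0.0599
grasp_force: 30.0
t: 8.55
ee_pos: [0.4831, -0.0271, 0.0619]
orientation: [-1.348, -1.741, -0.771]
ft_force: [0.7, 0.5, -2.4]
finger_gap: 0.0601
grasp_force: 30.0
```

```bash
for k in 1; do python3 -m inch '[[-0.09,0,0.05,0,0,0,5],[0,0,0,0,0,0,5]]' | grep -E 'ee_pos|ft_f';python3 -m inch '[[-0.09,0,0.05,0,0,0,5],[0,0,0,0,0,0,5]]'| grep -E 'ee_pos|ft_f'; done; python3 m.py | tail -1
```

```text
ee_pos: [0.483, -0.0271, 0.0606]
ft_force: [-0.2, -0.3, -3.5]
ee_pos: [0.4831, -0.0271, 0.0601]
ft_force: [-0.8, -0.9, 1.9]
edge 207 0.0999 [482.  -23.3  17.9  53.8 -75.7]
```

```bash
python3 -m inch '[[0,0,0,0,0,0,6.5],[0,0,0,0,0,0,8.5],[0,0,0,0,0,0,8.5],[0,0,0,0,0,0,8.5]]' 10 | grep -E 'ft_f|gap'; python3 -m inch '[[0,0,-2,0,0,0,8.5],[0,0,-3,0,0,0,8.5],[0,0,-4,0,0,0,8.5],[0,0,-4,0,0,0,8.5],[0,0,0,0,0,0,8.5]]'
python3 - <<'E'
from h import *
p,d,c=cam('top');X=cloud(c,d)
m=zr(X,.482,-.023,.06,.085,.115); print(m.sum(),np.median(X[m],0).round(4),rect(c,m,np.median(X[m][:,2]))[0])
p,d,c=cam('scene');cv2.imwrite('pics/s2.png',cv2.resize(p[100:240,200:380],None,fx=4,fy=4,interpolation=cv2.INTER_CUBIC))
turn(2,0);go([459,300,160])
E
```

```text
ft_force: [0.7, -0.2, 0.1]
finger_gap: 0.083
t: 9.9
ee_pos: [0.5129, -0.1398, 0.1271]
orientation: [-1.353, -1.745, -0.773]
ft_force: [-0.3, -0.1, 0.2]
finger_gap: 0.085
grasp_force: 0.0
232 [ 0.4812 -0.024   0.1   ] [481.2 -23.5  17.9  59.5 -75.7]
turn [-0.115 -1.036  0.197]
t 10.0 p [ 0.5113 -0.136   0.1251] R [[-0.125, 0.968, -0.217], [0.49, 0.25, 0.835], [0.863, -0.002, -0.506]] gap 0.08476429669840106 j [-0.7   0.92  1.25  0.55  1.87 -1.05]
shift cm [25.03  5.84 35.98]
```

View pics/s2.png

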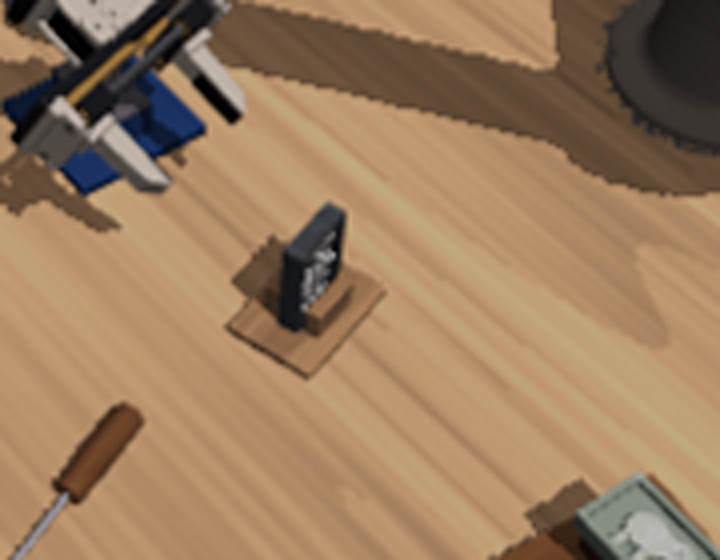

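The dark plaque stands upright in the slot at about (312,265) of the crop, carved face toward +y, and the gripper is well clear of it.

```bash
python3 -m inch '[[3.4,0,-2,0,0,0,8],[3.4,0,-2,0,0,0,8],[3.4,0,-2,0,0,0,8],[0,0,0,-0.015,-0.135,0.035,8],[0,0,0,-0.015,-0.135,0.035,8]]' >/dev/null; python3 -m inch '[[0,0,0,-0.015,-0.135,0.035,8],[0,0,0,-0.015,-0.135,0.035,8],[0,0,0,-0.015,-0.135,0.035,8],[0,0,0,-0.015,-0.135,0.035,8],[0,0,0,-0.015,-0.135,0.035,8]]' | head -3
python3 - <<'E'
from h import *
turn(-3.6,0);go([459,250,240])
E
```

```text
t: 11.0
ee_pos: [0.5108, -0.1347, 0.2432]
orientation: [-2.161, -2.159, -0.042]
turn [-0.045 -0.079  0.062]
t 11.0 p [ 0.5108 -0.1347  0.2432] R [[0.003, 0.999, -0.042], [0.997, 0.001, 0.081], [0.081, -0.042, -0.996]] gap 0.08009615740437914 j [-0.43  0.38  1.47  0.06  1.36 -0.45]
shift cm [38.3  -5.14  3.84]
```

```bash
python3 -m inch '[[4.7,-0.95,0,-0.045,-0.079,0.062,8],[4.76,-0.95,0,0,0,0,8],[4.76,-0.95,0,0,0,0,8],[4.76,-0.95,0,0,0,0,8]]' >/dev/null; python3 -m inch '[[4.76,-0.95,0,0,0,0,8],[4.76,-0.95,0,0,0,0,8],[4.76,-0.95,0,0,0,0,8],[4.5,-0.95,0,0,0,0,8],[0,0,0,0,0,0,8]]' | head -3
cat > bed.py <<'E'
from h import *
import sys
for n in("wrist","top"):
    F=n=="wrist"; p,d,c=cam(n); h,s,v=hsv(p);X=cloud(c,d,F)
    if F: cv2.imwrite('pics/'+sys.argv[1],p)
    red=((h<6)|(h>174))&(s>130)&(v>50)&zr(X,.5,.34,.12,.06,.13)
    if red.sum()>5: k,a=cen(red); print(n,'knob',k.round(1),a,onplane(c,k,.097,F).round(4),np.median(X[red],0).round(4)); globals()['K'+n]=rays(c,k,F)
    m=zr(X,.459,.30,.07,.055,.0655)&(s<110)
    print(n,'pale',m.sum(),np.median(X[m][:,2]).round(4),rect(c,m,.063,F)[0])
    m=(zr(X,.46,.30,.15,.005,.02)|zr(X,.46,.3,.07,.03,.08)).astype(np.uint8); m=cv2.morphologyEx(m,cv2.MORPH_CLOSE,np.ones((9,9)))
    r,k=rect(c,m,.012,F); print(n,'board',r); print('   corners',(onplane(c,cv2.boxPoints(cv2.minAreaRect(k)),.012,F)[:,:2]*1000).round(0).tolist())
if red.sum()>5: print('knob tri',tri(Kwrist,Ktop))
E
python3 bed.py w3.png; python3 -c "
from h import *
st()"
```

```text
t: 11.9
ee_pos: [0.4537, 0.2502, 0.2481]
orientation: [-2.278, -2.154, -0.002]
wrist knob [326.2  88.6] 165 [[0.5287 0.3444 0.097 ]] [0.5297 0.3444 0.095 ]
wrist pale 4232 0.0602 [459.  303.1  59.8  89.7  -3.7]
wrist board [474.4 305.6 129.7 159.5  81.7]
   corners [[384.0, 254.0], [405.0, 383.0], [561.0, 362.0], [545.0, 230.0]]
top pale 462 0.0597 [456.2 268.7  25.6  60.6  86.8]
top board [476.  299.6 131.  168.9  84.6]
   corners [[400.0, 373.0], [569.0, 357.0], [553.0, 226.0], [385.0, 244.0]]
t 12.0 p [0.4551 0.2462 0.2483] R [[0.059, 0.998, -0.003], [0.998, -0.059, 0.003], [0.003, -0.003, -1.0]] gap 0.07994232693303462 j [0.35 0.32 1.54 0.   1.28 0.4 ]
```

View pics/w3.png

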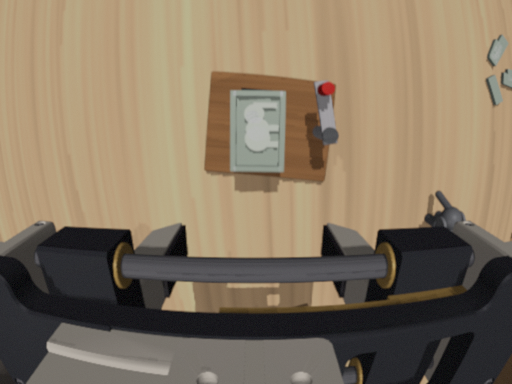

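The wrist view shows the pale plaque at about (258,130) on the bed, the knob at (327,88), the keeper post near (327,133), and the keeper roughly 18° from the bed's +y.

```bash
python3 -c "
from h import *
turn(-3.7,0);go([459,303.1,57],80)"
```

```text
turn [-0.003 -0.003  0.005]
t 12.0 p [0.4551 0.2462 0.2483] R [[0.059, 0.998, -0.003], [0.998, -0.059, 0.003], [0.003, -0.003, -1.0]] gap 0.07994232693303462 j [0.35 0.32 1.54 0.   1.28 0.4 ]
shift cm [ 5.65  0.11 11.34]
```

```bash
python3 -m inch '[[2.85,0.05,3.7,0,0,0.005,7.6],[2.8,0.05,3.7,0,0,0,7.6],[0,0,3.9,0,0,0,7.6],[0,0,0,0,0,0,7.6]]' >/dev/null;  python3 -c "
from h import *
turn(-3.7,0);go([459,303.1,57],0)"
```

```text
turn [-0.011  0.002 -0.004]
t 12.4 p [0.4582 0.2995 0.1315] R [[0.069, 0.998, -0.011], [0.998, -0.069, -0.001], [-0.002, -0.011, -1.0]] gap 0.0761257519575987 j [0.44 0.5  1.61 0.   1.04 0.5 ]
shift cm [0.37 0.13 7.65]
```

```bash
python3 -m inch '[[0.35,0.1,2.5,-0.008,0,0,7.6],[0,0,2.5,0,0,0,7.6],[0,0,2.6,0,0,0,7.6],[0,0,0,0,0,0,7.6]]' >/dev/null;  python3 -c "
from h import *
turn(-3.7,0);go([459,303.1,57],0)"; python3 -m inch '[[0,0,0,0,0,0,5],[0,0,0,0,0,0,5],[0,0,0,0,0,0,5],[0,0,0,0,0,0,5]]' 30
```

```text
turn [ 0.003 -0.002 -0.006]
t 12.8 p [0.4623 0.3037 0.0597] R [[0.07, 0.998, 0.004], [0.998, -0.07, 0.002], [0.002, 0.003, -1.0]] gap 0.07578021771424504 j [0.44 0.6  1.67 0.   0.87 0.51]
shift cm [-0.09 -0.32  0.46]
t: 13.2
ee_pos: [0.4638, 0.3057, 0.0628]
orientation: [2.294, 2.142, 0.016]
ft_force: [-1.7, -1.7, 6.9]
finger_gap: 0.0598
grasp_force: 30.0
```

```bash
python3 -m inch '[[0,0,-1,0,0,0,5],[0,0,-3,0,0,0,5],[0,0,-4,0,0,0,5],[0,0,-4,0,0,0,5],[0,0,0,0,0,0,5]]'; cat > bed2.py <<'E'
from h import *
st()
for n in("top","scene"):
    p,d,c=cam(n); np.savez(n+'2.npz',p=p,d=d); h,s,v=hsv(p);X=cloud(c,d)
    e=bot.sense()['ee_pos']
    m=zr(X,.4596,.3078,.07,.038,.052); print(n,'bedpad',m.sum(),np.median(X[m][:,2]).round(4),rect(c,m,.045)[0] if m.sum()>9 else '')
    m=zr(X,.482,-.295,.07,.038,.052); print(n,'blockpad',m.sum(),np.median(X[m][:,2]).round(4),rect(c,m,.045)[0])
    m=(h>95)&(h<135)&(s>100)&zr(X,.482,-.295,.13,0,.03)|zr(X,.482,-.295,.07,.02,.06); m=cv2.morphologyEx(m.astype(np.uint8),cv2.MORPH_CLOSE,np.ones((5,5)));print(n,'blockboard',rect(c,m,.012)[0])
    m=(zr(X,.47,.30,.15,.005,.02)|zr(X,.46,.3,.07,.02,.06)).astype(np.uint8);print(n,'bedboard',rect(c,m,.012)[0])
E
python3 bed2.py
```

```text
t: 13.7
ee_pos: [0.4651, 0.3067, 0.1875]
orientation: [2.291, 2.14, 0.032]
ft_force: [0.6, 0.3, -1.9]
finger_gap: 0.06
grasp_force: 30.0
t 13.7 p [0.4651 0.3067 0.1875] R [[0.068, 0.997, 0.019], [0.998, -0.068, 0.009], [0.011, 0.018, -1.0]] gap 0.059958374071694555 j [0.45 0.44 1.54 0.   1.14 0.51]
top bedpad 262 0.0446 [455.5 278.6  30.6  46.4  81.9]
top blockpad 785 0.0451 [ 482.  -294.1   46.    88.2   -2. ]
top blockboard [ 482.  -295.3  125.3  126.7   -1.6]
top bedboard [472.9 297.9 118.9 160.7  81.7]
scene bedpad 509 0.0442 [462.3 309.3  51.8  88.2  -7.9]
scene blockpad 274 0.0435 [ 484.4 -290.4   49.7   92.5   -2.5]
scene blockboard [ 487.2 -294.8  127.7  146.3   -2.7]
scene bedboard [476.7 307.2 130.9 162.3  81.6]
```

```bash
python3 -m inch '[[-3,0.45,0,0,0,0,5],[-4.6,0.45,0,0,0,0,5],[-4.6,0.45,0,0,0,0,5],[-4.6,0.45,0,0,0,0,5],[-4.6,0.45,0,0,0,0,5]]' >/dev/null;  python3 -m inch '[[-4.6,0.45,0,0,0,0,5],[-4.6,0.45,0,0,0,0,5],[-4.6,0.45,0,0,0,0,5],[-4.6,0.45,0,0,0,0,5],[-4.6,0.45,0,0,0,0,5]]' >/dev/null; python3 -m inch '[[-4.6,0.45,0,0,0,0,5],[-4.6,0.45,0,0,0,0,5],[-4.6,0.45,0,0,0,0,5],[0,0,0,0,0,0,5]]' >/dev/null;  python3 -c "
from h import *
turn(-2,0);go([482.6,-293.5,112])"
```

```text
turn [ 0.006 -0.004 -0.039]
t 15.2 p [ 0.4798 -0.2845  0.1765] R [[0.074, 0.997, 0.006], [0.997, -0.074, 0.003], [0.004, 0.006, -1.0]] gap 0.059749949132630466 j [-0.68  0.46  1.54  0.01  1.14 -0.61]
shift cm [-0.9   0.31  6.65]
```

```bash
python3 -m inch '[[-0.9,0.3,2.2,0.006,-0.004,-0.039,5],[0,0,2.2,0,0,0,5],[0,0,2.2,0,0,0,5],[0,0,0,0,0,0,5],[0,0,0,0,0,0,5]]' >/dev/null;  python3 -c "
from h import *
turn(-2,0);go([482.6,-293.5,69])
p,d,c=cam('scene');X=cloud(c,d);h,s,v=hsv(p);e=bot.sense()['ee_pos']
m=zr(X,e[0],e[1],.07,e[2]-.03,e[2]+.0)&(h>50)&(h<100)&(s>25); print(m.sum())
print(np.percentile(X[m],[2,10,50,90,98],axis=0).round(4).tolist())
p,d,c=cam('top');cv2.imwrite('pics/t4.png',cv2.resize(p[190:320,340:480],None,fx=4,fy=4))
"
```

```text
turn [-0.    -0.002  0.006]
t 15.7 p [ 0.483  -0.2877  0.1118] R [[0.029, 1.0, -0.0], [1.0, -0.029, 0.002], [0.002, -0.0, -1.0]] gap 0.05965657499813539 j [-0.67  0.54  1.59  0.    1.01 -0.65]
shift cm [-0.59 -0.02  4.48]
4
[[0.4964, -0.2777, 0.0957], [0.5001, -0.2776, 0.0965], [0.5114, -0.2653, 0.0994], [0.5129, -0.2476, 0.1048], [0.5133, -0.2457, 0.1065]]
```

```bash
python3 -m inch '[[-0.6,0,1.3,0,0,0.006,5],[0,0,1.3,0,0,0,5],[0,0,1.2,0,0,0,5],[0,0,0,0,0,0,5],[0,0,0,0,0,0,5]]' |grep ft_f;  python3 -c "
from h import *
turn(-2,0);go([482.6,-293.5,66])
p,d,c=cam('scene');X=cloud(c,d);m=zr(X,.482,-.295,.08,.038,.08);print(m.sum())
cv2.imwrite('pics/s4.png',cv2.resize(p[70:170,170:300],None,fx=5,fy=5))"
```

```text
ft_force: [-1.1, 0.1, -3.2]
turn [ 0.001 -0.001 -0.001]
t 16.3 p [ 0.4831 -0.2943  0.074 ] R [[0.036, 0.999, 0.001], [0.999, -0.036, 0.001], [0.001, 0.001, -1.0]] gap 0.059968134832273395 j [-0.68  0.6   1.62  0.    0.92 -0.65]
shift cm [ 0.07 -0.05  1.  ]
400
```

View pics/s4.png

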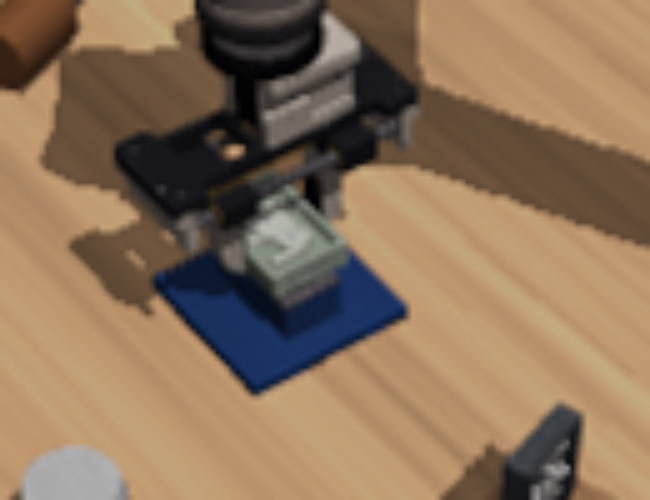

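The crop shows the pale plaque held level just above the block at about (300,250), with the dark one upright at lower right.

```bash
python3 -m inch '[[0,0,0.5,0,0,0,5],[0,0,0.3,0,0,0,5],[0,0,0,0,0,0,5]]' |grep -E 'ft_f|ee';python3 -m inch '[[0,0,0.12,0,0,0,5],[0,0,0,0,0,0,5]]' |grep -E 'ft_f|ee';python3 -m inch '[[0,0,0.12,0,0,0,5],[0,0,0,0,0,0,5]]' |grep -E 'ft_f|ee'
```

```text
ee_pos: [0.4831, -0.2943, 0.0662]
ft_force: [0.1, -0.1, -2.6]
ee_pos: [0.4834, -0.2945, 0.0654]
ft_force: [-0.5, 0.0, -3.2]
ee_pos: [0.4833, -0.2944, 0.0641]
ft_force: [-0.2, 0.4, -2.7]
```

```bash
python3 -m inch '[[0,0,0.1,0,0,0,5],[0,0,0,0,0,0,5]]' |grep -E 'ft_f|ee';python3 -m inch '[[0,0,0.1,0,0,0,5],[0,0,0,0,0,0,5]]' |grep -E 'ft_f|ee'; python3 -c "
from h import *
for n in('scene','top'):
  p,d,c=cam(n);X=cloud(c,d);m=zr(X,.482,-.27,.05,.055,.075)&(X[...,1]>-.275);print(np.median(X[m],0).round(4),m.sum())
"
```

```text
ee_pos: [0.4833, -0.2945, 0.0631]
ft_force: [0.2, -0.3, -3.1]
ee_pos: [0.4834, -0.2946, 0.0629]
ft_force: [-1.8, 1.3, 3.8]
[ 0.4835 -0.2627  0.0611] 107
[ 0.4811 -0.2635  0.0612] 282
```

```bash
python3 -m inch '[[0,0,0,0,0,0,6.5],[0,0,0,0,0,0,7.8],[0,0,0,0,0,0,7.8]]' 10 | grep -E 'ft_f|gap'; python3 -m inch '[[0,0,-2,0,0,0,7.8],[0,0,-4,0,0,0,7.8],[0,0,-5,0,0,0,7.8],[-4,0,-3,0,0,0,7.8],[-4,0,0,0,0,0,7.8]]' |grep ee
cat > blk.py <<'E'
from h import *
for n in("wrist","top"):
    F=n=="wrist"; p,d,c=cam(n); h,s,v=hsv(p);X=cloud(c,d,F)
    m=zr(X,.482,-.295,.065,.054,.075); print(n,m.sum(),np.median(X[m][:,2]).round(4),'plaque',rect(c,m,.063,F)[0])
    b=(h>95)&(h<135)&(s>100)&zr(X,.482,-.295,.13,0,.025)|zr(X,.482,-.295,.065,.02,.08); b=cv2.morphologyEx(b.astype(np.uint8),cv2.MORPH_CLOSE,np.ones((5,5)))
    print('board(with block)',rect(c,(h>95)&(h<135)&(s>100)&zr(X,.482,-.295,.13,0,.025),.012,F)[0],rect(c,b,.012,F)[0])
st()
E
python3 blk.py
```

```text
ft_force: [-0.4, 0.6, 0.6]
finger_gap: 0.0757
ee_pos: [0.4824, -0.3763, 0.2083]
wrist 5806 0.0602 plaque [ 482.6 -297.    60.    89.    -2.2]
board(with block) [ 481.6 -299.6  118.8  125.9   87.8] [ 481.6 -299.6  118.8  125.9   87.8]
top 1099 0.061 plaque [ 482.3 -295.3   60.    91.6   -1.5]
board(with block) [ 482.  -295.3  125.2  126.7   -1.6] [ 482.  -295.3  125.2  126.7   -1.6]
t 18.45 p [ 0.48   -0.3791  0.2031] R [[0.039, 0.999, 0.004], [0.999, -0.039, -0.004], [-0.004, 0.004, -1.0]] gap 0.07829661815928916 j [-0.79  0.53  1.34  0.    1.27 -0.75]
```

```bash
python3 -m inch '[[3,0,-1.5,0,0,0,8],[4.6,0,-1.5,0,0,0,8],[4.6,0,-1.5,0,0,0,8],[4.6,0,-1,0,0,0,8],[4.6,0,0,0,0,0,8]]' >/dev/null;  python3 -m inch '[[4.6,0,0,0,0,0,8],[4.6,0,0,0,0,0,8],[4.6,0,0,0,0,0,8],[4.6,0,0,0,0,0,8],[4.6,0,0,0,0,0,8]]' >/dev/null; python3 -m inch '[[2,0,0,0,0,0,8],[0,0,0,0,0,0,8]]' >/dev/null;  python3 -c "
from h import *
turn(14.3,-42);go([481.7,-24,62],80)"
```

```text
turn [-0.102 -0.729 -0.268]
t 19.65 p [0.4959 0.0921 0.2568] R [[0.031, 1.0, 0.001], [1.0, -0.031, 0.001], [0.001, 0.001, -1.0]] gap 0.0798029202863862 j [0.03 0.29 1.56 0.   1.29 0.06]
shift cm [-11.67  -1.06  11.67]
```

```bash
python3 -m inch '[[0,0,0,-0.017,-0.1215,-0.0447,8],[0,0,0,-0.017,-0.1215,-0.0447,8],[0,0,0,-0.017,-0.1215,-0.0447,8],[0,0,0,-0.017,-0.1215,-0.0447,8],[0,0,0,-0.017,-0.1215,-0.0447,8]]' >/dev/null;  python3 -m inch '[[0,0,0,-0.017,-0.1215,-0.0447,8],[0,0,0,0,0,0,8]]' >/dev/null;  python3 -c "
from h import *
turn(14.3,-42);go([481.7,-24,62],80)"
```

```text
turn [-0.005  0.003  0.002]
t 20.35 p [0.4954 0.0897 0.2551] R [[-0.185, 0.969, 0.161], [0.718, 0.245, -0.652], [-0.671, -0.005, -0.741]] gap 0.07986950941211937 j [ 0.42  0.41  1.61 -0.74  1.35  0.43]
shift cm [ 5.05 -4.01 13.71]
```

```bash
python3 -m inch '[[2.5,-2,0,-0.005,0.003,0,8],[2.5,-2,2,0,0,0,8],[0,0,4,0,0,0,8],[0,0,4,0,0,0,8],[0,0,3.7,0,0,0,8]]' >/dev/null;  python3 -m inch '[[0,0,0,0,0,0,8],[0,0,0,0,0,0,8]]' >/dev/null;  python3 -c "
from h import *
turn(14.3,-42);go([481.7,-24,62],0)"
```

```text
turn [-0.    -0.004 -0.007]
t 21.05 p [0.4719 0.0259 0.1221] R [[-0.177, 0.97, 0.165], [0.724, 0.242, -0.646], [-0.666, 0.005, -0.746]] gap 0.08030344598706744 j [ 0.32  0.52  1.89 -0.9   1.02  0.68]
shift cm [ 0.22 -0.28  8.07]
```

```bash
python3 -m inch '[[0.2,-0.28,0,0,0.08,-0.007,8],[0,0,0,0,0,0,8]]' >/dev/null;  python3 -c "
from h import *
turn(14.3,-37);go([481.7,-24,62],30)"
```

```text
turn [ 0.006  0.003 -0.001]
t 21.25 p [0.4699 0.028  0.1226] R [[-0.196, 0.968, 0.155], [0.772, 0.25, -0.584], [-0.604, 0.005, -0.797]] gap 0.08007150032827214 j [ 0.29  0.49  1.9  -0.82  0.97  0.59]
shift cm [-0.58 -0.18  5.25]
```

```bash
python3 -m inch '[[-0.3,-0.1,1.8,0.006,0.003,0,8],[-0.28,-0.08,1.8,0,0,0,8],[0,0,1.6,0,0,0,8],[0,0,0,0,0,0,8],[0,0,0,0,0,0,8]]' |grep ft_f;  python3 -c "
from h import *
turn(14.3,-37);go([481.7,-24,62],0)"
```

```text
ft_force: [-0.1, 0.4, 0.9]
turn [-0.003  0.003  0.002]
t 21.75 p [ 0.4763 -0.0072  0.0834] R [[-0.199, 0.969, 0.147], [0.772, 0.247, -0.586], [-0.604, -0.003, -0.797]] gap 0.08004012177901138 j [ 0.21  0.55  1.94 -0.92  0.86  0.65]
shift cm [-0.12  0.12  2.97]
```

```bash
python3 -m inch '[[-0.12,0.12,1,0,0.003,0,8],[0,0,1,0,0,0,8],[0,0,1,0,0,0,8],[0,0,0,0,0,0,8],[0,0,0,0,0,0,8]]' |grep ft_f;  python3 -c "
from h import *
turn(14.3,-37);go([481.7,-24,62],0)
p,d,c=cam('top');X=cloud(c,d)
m=zr(X,.482,-.023,.06,.085,.115); print(m.sum(),np.median(X[m],0).round(4))"
```

```text
ft_force: [0.2, 0.3, 0.7]
turn [-0.005 -0.001  0.003]
t 22.25 p [ 0.4814 -0.0261  0.059 ] R [[-0.201, 0.969, 0.144], [0.774, 0.247, -0.584], [-0.601, -0.006, -0.799]] gap 0.0797407251793414 j [ 0.16  0.6   1.96 -0.98  0.81  0.69]
shift cm [-0.03  0.08 -0.16]
246 [ 0.4793 -0.024   0.0998]
```

```bash
python3 -m inch '[[0,0,0,0,0,0,5],[0,0,0,0,0,0,5],[0,0,0,0,0,0,5],[0,0,0,0,0,0,5]]' 30 |grep -E 'ee|ft_f|gap|ori'; python3 -m inch '[[-0.6,0,-0.8,0,0,0,5],[-1.8,0,-2.4,0,0,0,5],[-2.4,0,-3.2,0,0,0,5],[-2.4,0,-3.2,0,0,0,5],[-2.4,0,-3.2,0,0,0,5]]' |grep ee; python3 -m inch '[[0,0,0,0,0,0,5]]'; python3 bed2.py
```

```text
ee_pos: [0.4818, -0.0256, 0.0595]
orientation: [1.583, 2.042, -0.533]
ft_force: [0.4, 0.9, 0.8]
finger_gap: 0.0595
ee_pos: [0.4815, -0.0252, 0.221]
t: 23.3
ee_pos: [0.4842, -0.025, 0.2249]
orientation: [1.583, 2.036, -0.524]
ft_force: [0.4, -0.4, -2.6]
finger_gap: 0.0597
grasp_force: 30.0
t 23.3 p [ 0.4842 -0.025   0.2249] R [[-0.195, 0.969, 0.153], [0.774, 0.248, -0.582], [-0.602, 0.005, -0.799]] gap 0.05966653676746567 j [ 0.16  0.32  1.81 -0.74  1.09  0.3 ]
top bedpad 728 0.0448 [459.6 306.7  46.5  87.4  -8.3]
top blockpad 35 0.045 [ 483.4 -252.7    3.8   56.8   85.9]
top blockboard [ 482.  -295.   125.5  127.8   -2.5]
top bedboard [474.4 304.2 130.9 159.6  81.7]
scene bedpad 515 0.0441 [461.8 309.2  50.1  87.9  -8.5]
scene blockpad 66 0.0455 [ 483.2 -290.2   57.1   92.7   -1.4]
scene blockboard [ 486.9 -305.8  128.2  167.6   -1.9]
scene bedboard [476.8 307.1 130.6 162.4  81.6]
```

```bash
python3 -m inch '[[0,0,0,0,0.1,0,5],[0,0,0,0,0.145,0,5],[0,0,0,0,0.145,0,5],[0,0,0,0,0.145,0,5],[0,0,0,0,0.145,0,5]]' >/dev/null;  python3 -m inch '[[0,0,0,0,0.145,0,5],[0,0,0,0,0.145,0,5],[0,0,0,0,0.145,0,5],[0,0,0,0,0.145,0,5],[0,0,0,0,0.145,0,5]]' >/dev/null;  cat > f.py <<'E'
from h import *
import sys
Rg=Rn.from_rotvec([1.583,2.042,-.533]).as_matrix(); ut=Rg.T@[0,0,1]; ut[1]=0; ut/=np.linalg.norm(ut)  # plaque long axis (top end), tool frame
a=np.radians(-8.3); yb=np.array([-np.sin(a),np.cos(a),0])
# final: long axis -> -yb, tool y -> bed x
Y=np.array([np.cos(a),np.sin(a),0]); A=np.c_[ut,[0,1,0],np.cross(ut,[0,1,0])]; B=np.c_[-yb,Y,np.cross(-yb,Y)]; D=B@A.T
s=st(); R=Rn.from_rotvec(s['orientation']).as_matrix()
print('final z',D[:,2].round(3),'turn',Rn.from_matrix(R.T@D).as_rotvec().round(3))
go([459.1,301.8,float(sys.argv[1])])
E
python3 f.py 150
```

```text
t 24.4 p [ 0.4818 -0.0258  0.2182] R [[-0.173, 0.969, -0.175], [0.699, 0.246, 0.672], [0.694, -0.006, -0.72]] gap 0.059676266137364785 j [-0.53  0.55  1.51  0.51  1.67 -0.89]
final z [ 0.115  0.791 -0.601] turn [-0.299  0.158  0.256]
t 24.4 p [ 0.4818 -0.0258  0.2182] R [[-0.173, 0.969, -0.175], [0.699, 0.246, 0.672], [0.694, -0.006, -0.72]] gap 0.059676266137364785 j [-0.53  0.55  1.51  0.51  1.67 -0.89]
shift cm [18.56  5.91 27.51]
```

```bash
python3 -m inch '[[0,0,0,-0.1,0.053,0.085,5],[0,0,0,-0.1,0.053,0.085,5],[0,0,0,-0.1,0.053,0.085,5],[0,0,0,0,0,0,5]]' >/dev/null; python3 f.py 150 | tail -3
```

```text
final z [ 0.115  0.791 -0.601] turn [ 0.001  0.002 -0.003]
t 24.8 p [ 0.48   -0.0254  0.2171] R [[0.09, 0.989, 0.116], [0.595, -0.147, 0.79], [0.798, -0.002, -0.602]] gap 0.05969669199584734 j [-0.68  0.5   1.74  0.76  1.52 -0.82]
shift cm [13.93 -6.87 29.84]
```

```bash
python3 -m inch '[[1.74,-0.86,3.73,0,0,0,5],[1.74,-0.86,3.73,0,0,0,5],[1.74,-0.86,3.73,0,0,0,5],[1.74,-0.86,3.73,0,0,0,5]]' >/dev/null;python3 -m inch '[[1.74,-0.86,3.73,0,0,0,5],[1.74,-0.86,3.73,0,0,0,5],[1.74,-0.86,3.73,0,0,0,5],[1.74,-0.86,3.73,0,0,0,5],[0,0,0,0,0,0,5]]' >/dev/null; python3 f.py 110 | tail -3; python3 -c "
from h import *
p,d,c=cam('top');X=cloud(c,d);m=zr(X,.46,.307,.08,.14,.185)
print(m.sum()); print(np.median(X[m],0).round(4)); cv2.imwrite('pics/t5.png',cv2.resize(p[190:320,90:230],None,fx=4,fy=4))
p,d,c=cam('scene');cv2.imwrite('pics/s5.png',cv2.resize(p[170:300,290:430],None,fx=4,fy=4))
"
```

```text
final z [ 0.115  0.791 -0.601] turn [-0.008  0.006  0.01 ]
t 25.7 p [0.457  0.3077 0.1478] R [[0.078, 0.991, 0.107], [0.6, -0.132, 0.789], [0.796, 0.003, -0.605]] gap 0.06026849346269252 j [-0.01  0.5   2.03  1.24  0.99 -0.82]
shift cm [-3.35  0.28  2.05]
1300
[0.4584 0.3164 0.1567]
```

View pics/t5.png

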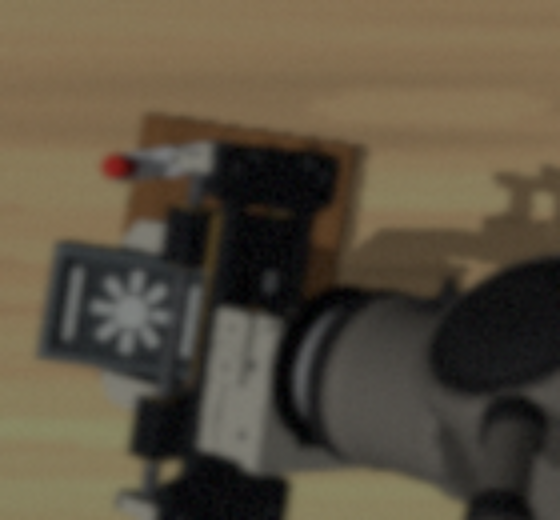

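The crop shows the dark plaque over the bed with its flower facing up at (130,310) and the knob at (117,166), clear of the gripper.

```bash
python3 -m inch '[[-1.7,0.15,1,-0.008,0.006,0.01,5],[-1.7,0.15,1,0,0,0,5],[-1.2,0,0.9,0,0,0,5],[-1.2,0,0.9,0,0,0,5],[0,0,0,0,0,0,5]]' >/dev/null;cat > g.py <<'E'
from h import *
p,d,c=cam('top');X=cloud(c,d);a=np.radians(-8.3);xb=np.array([np.cos(a),np.sin(a)]);yb=np.array([-np.sin(a),np.cos(a)])
e=bot.sense()['ee_pos']; q=(X[...,:2]-[.4596,.3067]); bx,by=q@xb*1000,q@yb*1000
m=(np.abs(bx)<45)&(by>14)&(by<70)&(X[...,2]>e[2]-.012)&(X[...,2]<e[2]+.03)
z=np.median(X[m][:,2]); m&=np.abs(X[...,2]-z)<.006
cs,_=cv2.findContours(m.astype(np.uint8),cv2.RETR_EXTERNAL,cv2.CHAIN_APPROX_NONE);k=max(cs,key=cv2.contourArea)[:,0]
P=onplane(c,k,z)[:,:2]-[.4596,.3067]; x,y=P@xb*1000,P@yb*1000
f=(y>y.max()-4)&(np.abs(x-x.mean())<22); s=np.polyfit(x[f],y[f],1); w=(y>20)&(y<y.max()-6)
l=np.polyfit(y[w&(x<0)],x[w&(x<0)],1);r=np.polyfit(y[w&(x>0)],x[w&(x>0)],1)
print('top z',z.round(4),'end edge y',np.polyval(s,0).round(1),'slope deg',np.degrees(s[0]).round(2),'sides',np.polyval(l,30).round(1),np.polyval(r,30).round(1),np.degrees([l[0],r[0]]).round(2))
# flatness: plane fit of top face heights
i=m&(by<by[m].max()-5); A=np.c_[bx[i],by[i],np.ones(i.sum())]; print('tilt deg x,y',np.degrees(np.linalg.lstsq(A,X[i][:,2]*1000,rcond=None)[0][:2]).round(2))
E
python3 g.py; python3 f.py 53|tail -3
```

```text
top z 0.0866 end edge y 40.0 slope deg -1.58 sides -24.7 33.9 [1.32 3.33]
tilt deg x,y [1.29 5.12]
final z [ 0.115  0.791 -0.601] turn [ 0.01  -0.001 -0.006]
t 26.35 p [0.4634 0.2971 0.0796] R [[0.093, 0.988, 0.125], [0.593, -0.156, 0.79], [0.8, 0.001, -0.6]] gap 0.05966322974815123 j [-0.04  0.65  2.06  1.37  0.95 -1.04]
shift cm [-1.89 -0.5   2.11]
```

```bash
python3 -m inch '[[-0.45,-0.25,0.7,0.018,0,-0.012,5],[-0.45,-0.25,0.7,0,0,0,5],[0,0,0,0,0,0,5],[0,0,0,0,0,0,5]]' |grep ft_f; python3 g.py; python3 f.py 53|tail -3
```

```text
ft_force: [0.4, 0.7, -2.2]
top z 0.0722 end edge y 47.0 slope deg 0.43 sides -30.8 27.6 [-0.83 -0.21]
tilt deg x,y [-0.22  2.14]
final z [ 0.115  0.791 -0.601] turn [-0.008 -0.001  0.008]
t 26.8 p [0.4588 0.3046 0.0647] R [[0.079, 0.991, 0.107], [0.595, -0.133, 0.793], [0.8, 0.001, -0.6]] gap 0.05958282488770038 j [-0.02  0.69  2.06  1.38  0.94 -1.08]
shift cm [-1.1   0.07  0.68]
```

```bash
python3 -m inch '[[-0.3,0.16,0.1,0,0,0,5],[-0.3,0,0.1,0,0,0,5],[0,0,0,0,0,0,5],[0,0,0,0,0,0,5]]' |grep ft_f; python3 g.py; python3 g.py; python3 f.py 53|tail -3
```

```text
ft_force: [-0.6, -0.2, -2.9]
top z 0.0661 end edge y 44.8 slope deg 0.63 sides -29.3 28.4 [ -2.13 -11.69]
tilt deg x,y [-0.18  2.48]
top z 0.0664 end edge y 44.8 slope deg 0.41 sides -29.3 29.3 [-2.13 -3.87]
tilt deg x,y [0.36 1.85]
final z [ 0.115  0.791 -0.601] turn [-0.008 -0.001  0.008]
t 27.3 p [0.4602 0.3022 0.0586] R [[0.079, 0.991, 0.107], [0.595, -0.133, 0.793], [0.8, 0.001, -0.6]] gap 0.06014565539600338 j [-0.03  0.7   2.06  1.39  0.94 -1.1 ]
shift cm [-0.48 -0.11  0.49]
```

```bash
python3 -m inch '[[0,0,0,-0.004,-0.03,0.004,5],[-0.08,0,0.06,0,0,0,5],[0,0,0,0,0,0,5],[0,0,0,0,0,0,5]]' |grep -E 'ee|ft_f'; python3 g.py; python3 -m inch '[[-0.08,0,0.06,0,0,0,5],[0,0,0,0,0,0,5]]' |grep -E 'ee|ft_f'; python3 g.py
```

```text
ee_pos: [0.4601, 0.3022, 0.0575]
ft_force: [-0.2, -0.0, -2.5]
top z 0.0643 end edge y 45.0 slope deg 0.14 sides -29.3 29.5 [-0.31 -0.55]
tilt deg x,y [-0.23  2.7 ]
ee_pos: [0.4602, 0.3021, 0.0564]
ft_force: [0.2, 0.7, -2.3]
top z 0.063 end edge y 44.9 slope deg -0.06 sides -29.3 29.7 [ 0.58 -0.2 ]
tilt deg x,y [0.51 1.85]
```

```bash
cat >> g.py <<'E'
for lo in range(12,44,6):
    j=(by>lo)&(by<lo+6)&(np.abs(np.abs(bx)-26)<2.5)&(np.abs(X[...,2]-.063)<.02); print(lo+3,np.mean(X[j][:,2]).round(4) if j.any() else '',j.sum(),end=' | ')
p,d,c=cam('scene');X=cloud(c,d); q=(X[...,:2]-[.4618,.3092]); bx,by=q@xb*1000,q@yb*1000; print('\nscene')
for lo in range(-6,44,6):
    j=(by>lo)&(by<lo+6)&(np.abs(bx)<27)&(np.abs(X[...,2]-.063)<.02); print(lo+3,np.mean(X[j][:,2]).round(4) if j.any() else '',j.sum(),end=' | ')
E
python3 g.py; python3 f.py 53|tail -3
```

```text
top z 0.0632 end edge y 44.7 slope deg -0.77 sides -29.2 29.7 [ 0.58 -0.2 ]
tilt deg x,y [0.47 1.42]
15 0.0669 9 | 21 0.066 14 | 27 0.065 10 | 33 0.0652 12 | 39 0.0655 10 | 45 0.0652 7 | 
scene
-3 0.065 36 | 3 0.0641 42 | 9 0.0637 39 | 15 0.0624 41 | 21 0.0618 40 | 27 0.0631 39 | 33 0.0609 44 | 39 0.0628 44 | 45 0.0588 32 | final z [ 0.115  0.791 -0.601] turn [-0.004  0.029  0.004]
t 28.1 p [0.4602 0.3022 0.0565] R [[0.086, 0.99, 0.109], [0.618, -0.139, 0.774], [0.782, 0.0, -0.624]] gap 0.0601723071121518 j [-0.02  0.69  2.05  1.38  0.91 -1.07]
shift cm [-0.31 -0.1   0.38]
```

```bash
python3 -m inch '[[0,0,0,0,0.028,0,5],[0,0,0,0,0,0,5]]' |grep -E 'ee|ft_f'; python3 -m inch '[[-0.06,0,0.045,0,0,0,5],[0,0,0,0,0,0,5]]' |grep -E 'ee|ft_f';  python3 -m inch '[[-0.06,0,0.045,0,0,0,5],[0,0,0,0,0,0,5]]' |grep -E 'ee|ft_f'; python3 g.py; python3 f.py 53 |tail -3
```

```text
ee_pos: [0.4601, 0.302, 0.0563]
ft_force: [-0.7, -0.0, -2.5]
ee_pos: [0.4602, 0.3022, 0.0558]
ft_force: [0.4, -0.1, -1.5]
ee_pos: [0.4602, 0.3022, 0.0551]
ft_force: [-0.2, 0.7, -2.4]
top z 0.0629 end edge y 44.6 slope deg 1.35 sides -29.3 29.7 [ 0.58 -0.2 ]
tilt deg x,y [0.11 3.29]
15 0.0659 14 | 21 0.0668 8 | 27 0.0645 14 | 33 0.0649 15 | 39 0.0668 12 | 45 0.0662 4 | 
scene
-3 0.0646 34 | 3 0.0636 42 | 9 0.063 39 | 15 0.0615 44 | 21 0.0606 43 | 27 0.062 31 | 33 0.0619 40 | 39 0.0631 41 | 45 0.0591 38 | final z [ 0.115  0.791 -0.601] turn [-0.004  0.001  0.004]
t 28.8 p [0.4602 0.3022 0.0551] R [[0.083, 0.99, 0.111], [0.596, -0.139, 0.791], [0.799, 0.0, -0.602]] gap 0.059778433886385665 j [-0.03  0.71  2.06  1.4   0.94 -1.11]
shift cm [-0.2  -0.1   0.28]
```

```bash
python3 -m inch '[[-0.07,0,0.05,0,0,0,5],[0,0,0,0,0,0,5]]' |grep -E 'ee|ft_f'; python3 -m inch '[[-0.07,0,0.05,0,0,0,5],[0,0,0,0,0,0,5]]' |grep -E 'ee|ft_f';  python3 -m inch '[[-0.07,0,0.05,0,0,0,5],[0,0,0,0,0,0,5]]' |grep -E 'ee|ft_f'
```

```text
ee_pos: [0.4602, 0.3021, 0.0542]
ft_force: [0.6, 0.4, -2.0]
ee_pos: [0.4602, 0.3021, 0.0533]
ft_force: [-0.1, -0.1, -3.3]
ee_pos: [0.4602, 0.3021, 0.0524]
ft_force: [-0.4, -0.1, -2.3]
```

```bash
python3 -m inch '[[-0.07,0,0.05,0,0,0,5],[0,0,0,0,0,0,5]]' |grep -E 'ee|ft_f'; python3 -m inch '[[-0.06,0,0.045,0,0,0,5],[0,0,0,0,0,0,5]]' |grep -E 'ee|ft_f'; python3 g.py
```

```text
ee_pos: [0.4602, 0.3022, 0.0519]
ft_force: [0.0, -1.4, 0.2]
ee_pos: [0.4603, 0.3023, 0.0519]
ft_force: [-1.4, -3.5, 7.8]
top z 0.0599 end edge y 44.6 slope deg -0.94 sides -29.1 29.4 [1.26 1.82]
tilt deg x,y [-0.04  1.58]
15 0.0622 13 | 21 0.0637 9 | 27 0.0632 12 | 33 0.0616 12 | 39 0.0626 11 | 45 0.0626 5 | 
scene
-3 0.0613 37 | 3 0.0591 42 | 9 0.0596 38 | 15 0.0582 40 | 21 0.0578 39 | 27 0.0598 36 | 33 0.0584 38 | 39 0.0616 42 | 45 0.0556 34 |
```

```bash
python3 -m inch '[[0,0,0,0,0,0,6.5],[0,0,0,0,0,0,7.5],[0,0,0,0,0,0,7.5]]' 10 | grep -E 'ft_f|gap'; python3 -m inch '[[0,0,-2,0,0,0,7.5],[0,0,-4,0,0,0,7.5],[0,0,-4,0,0,0,7.5],[2,0,-3,0,0,0,7.5],[0,0,0,0,0,0,7.5]]' |grep ee
cat > fin.py <<'E'
from h import *
for n in ("top",)+(("wrist",) if len(__import__('sys').argv)>1 else ()):
    F=n=="wrist"; p,d,c=cam(n); h,s,v=hsv(p);X=cloud(c,d,F)
    m=zr(X,.4596,.3072,.062,.052,.0655); 
    print(n,'plaque',m.sum(),rect(c,m,.063,F)[0])
    red=((h<6)|(h>174))&(s>130)&(v>50)&zr(X,.5,.34,.12,.07,.13)
    if red.sum()>5: k,a=cen(red); print('knob',onplane(c,k,.097,F).round(4)*1000,a)
    b=zr(X,.474,.305,.15,.004,.02)|zr(X,.46,.305,.07,.03,.08); b=cv2.morphologyEx(b.astype(np.uint8),cv2.MORPH_CLOSE,np.ones((7,7))); print('board',rect(c,b,.012,F)[0])
st()
E
python3 fin.py
```

```text
ft_force: [0.5, -0.4, -0.9]
finger_gap: 0.0736
ee_pos: [0.4491, 0.2095, 0.1479]
top plaque 1068 [460.2 305.1  60.9  92.7  -8.1]
knob [[530.7 341.9  97. ]] 31
board [485.3 301.4 166.6 238.3  73.6]
t 30.75 p [0.4485 0.2103 0.1464] R [[0.081, 0.99, 0.115], [0.596, -0.141, 0.79], [0.799, 0.005, -0.602]] gap 0.07498381591047193 j [-0.25  0.49  2.07  1.1   1.1  -0.91]
```

```bash
python3 -m inch '[[2.7,0,-2,0,0,0,6],[2.7,0,-2,0,0,0,6],[2.6,0,-2,0,0,0,6],[0,0,0,0,0,0,6]]' |grep ee; python3 -c "
from h import *
turn(10,0)"
```

```text
ee_pos: [0.4483, 0.2119, 0.2476]
turn [ 0.15  -0.917 -0.287]
```

```bash
python3 -m inch '[[0,0,0,0.021,-0.131,-0.041,4],[0,0,0,0.021,-0.131,-0.041,4],[0,0,0,0.021,-0.131,-0.041,4],[0,0,0,0.021,-0.131,-0.041,4],[0,0,0,0.021,-0.131,-0.041,4]]' >/dev/null;python3 -m inch '[[0,0,0,0.021,-0.131,-0.041,4],[0,0,0,0.021,-0.131,-0.041,4],[2.5,0,0,0,0,0,4],[0,0,0,0,0,0,4]]' |grep ee; python3 fin.py 1; python3 -c "
from h import *
turn(10,0);p,d,c=cam('wrist');cv2.imwrite('pics/w6.png',p)"
```

```text
ee_pos: [0.4416, 0.2391, 0.2429]
top plaque 281 [456.1 265.5  20.5  60.7 -88.4]
knob [[534.3 343.3  97. ]] 6
board [480.  299.3 169.9 178.   85.3]
wrist plaque 4586 [460.  306.7  60.4  90.1  -8.2]
knob [[527.  344.4  97. ]] 180
board [474.4 305.5 129.5 159.8  81.6]
t 32.15 p [0.4422 0.2366 0.2433] R [[-0.174, 0.985, -0.006], [0.985, 0.174, -0.0], [0.001, -0.006, -1.0]] gap 0.03982114524673382 j [0.34 0.3  1.58 0.   1.26 0.16]
turn [-0.006 -0.001  0.   ]
```

View pics/w6.png

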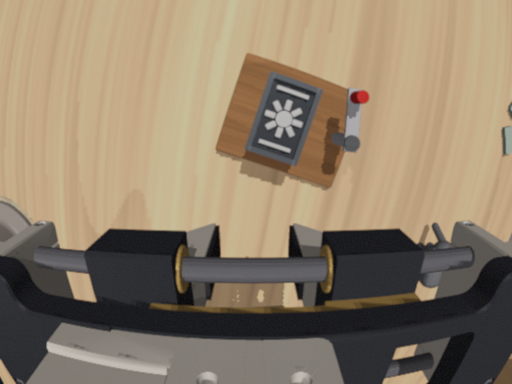

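The wrist view shows the dark plaque centred and square on the bed at (284,119), flower up, with the knob at (362,97) and the post at (351,142).

```bash
python3 -m inch '[[3,3.4,0,-0.006,0,0,4],[3,3.4,2,0,0,0,4],[3.1,3.5,4,0,0,0,4],[0,0,4,0,0,0,4],[0,0,0,0,0,0,4]]' >/dev/null; python3 -c "
from h import *
turn(10,0);go([528,344.4,97])"
```

```text
turn [-0.009  0.002 -0.003]
t 32.7 p [0.5212 0.3343 0.146 ] R [[-0.171, 0.985, -0.009], [0.985, 0.17, -0.004], [-0.002, -0.009, -1.0]] gap 0.04022717479907254 j [0.45 0.6  1.37 0.   1.17 0.28]
shift cm [0.89 0.89 5.09]
```

```bash
python3 -m inch '[[0.7,0.7,0,-0.009,0,0,4],[0,0,2,0,0,0,4],[0,0,2,0,0,0,4],[0,0,0,0,0,0,4],[0,0,0,0,0,0,4]]' |grep ft_f; python3 -c "
from h import *
turn(10,0);go([528,344.4,97])"
```

```text
ft_force: [-0.4, -0.5, 0.3]
turn [ 0.015 -0.002 -0.003]
t 33.2 p [0.5311 0.3449 0.1153] R [[-0.17, 0.985, 0.015], [0.985, 0.17, 0.005], [0.002, 0.015, -1.0]] gap 0.04006936374897871 j [ 0.46  0.65  1.39 -0.    1.09  0.29]
shift cm [-0.   -0.35  2.03]
```

```bash
python3 -m inch '[[0,-0.3,1,0.01,0,0,4],[0,0,0.8,0,0,0,4],[0,0,0,0,0,0,2.4],[0,0,0,0,0,0,1.8],[0,0,0,0,0,0,1.8]]' 5; python3 -c "
from h import *
turn(10,0);go([528,344.4,97])"
```

```text
t: 33.7
ee_pos: [0.5275, 0.3444, 0.0951]
orientation: [2.022, 2.403, 0.005]
ft_force: [0.5, 0.6, 0.3]
finger_gap: 0.0211
grasp_force: 0.6
turn [ 0.003 -0.001 -0.003]
t 33.7 p [0.5275 0.3444 0.0951] R [[-0.171, 0.985, 0.003], [0.985, 0.171, 0.002], [0.001, 0.003, -1.0]] gap 0.02109834115429151 j [0.46 0.67 1.4  0.   1.06 0.28]
shift cm [-0.01  0.05  0.01]
```

```bash
python3 -m inch '[[-0.03,-0.59,0,0,0,-0.12,1.8],[-0.03,-0.59,0,0,0,-0.12,1.8],[-0.03,-0.59,0,0,0,-0.12,1.8],[-0.03,-0.59,0,0,0,-0.12,1.8],[-0.03,-0.59,0,0,0,-0.12,1.8]]' | grep -E 'ee|ft_f'; cat > k.py <<'E'
from h import *
s=st(); v=np.array(s['ee_pos'][:2])*1000-[537.2,296.4]; R=Rn.from_rotvec(s['orientation']).as_matrix()
print('r',np.hypot(*v).round(1),'ang',np.degrees(np.arctan2(v[1],v[0])).round(1),'tool y ang',np.degrees(np.arctan2(R[1,1],R[0,1])).round(1),'f',np.round(s['ft_force'],1))
E
python3 k.py
```

```text
ee_pos: [0.5016, 0.3315, 0.0953]
ft_force: [1.7, 0.1, -0.8]
t 34.2 p [0.5016 0.3315 0.0953] R [[-0.701, 0.713, 0.004], [0.713, 0.701, 0.002], [-0.001, 0.004, -1.0]] gap 0.0181298294851304 j [ 0.46  0.62  1.5   0.    1.02 -0.32]
r 50.0 ang 135.4 tool y ang 44.5 f [ 1.7  0.1 -0.8]
```

```bash
python3 -m inch '[[-0.04,-0.59,0,0,0,-0.12,1.8],[-0.04,-0.59,0,0,0,-0.12,1.8],[-0.04,-0.59,0,0,0,-0.12,1.8],[-0.04,-0.59,0,0,0,-0.12,1.8],[0,0,0,0,0,0,1.8]]' | grep -E 'ee|ft_f'; python3 k.py;  python3 -m inch '[[-0.04,-0.5,0,0,0,-0.1,1.8],[0,0,0,0,0,0,1.8]]' | grep -E 'ee|ft_f'; python3 k.py
```

```text
ee_pos: [0.489, 0.3111, 0.0951]
ft_force: [-0.2, -0.3, 0.1]
t 34.7 p [0.489  0.3111 0.0951] R [[-0.95, 0.313, 0.003], [0.313, 0.95, 0.002], [-0.002, 0.002, -1.0]] gap 0.01786802205211218 j [ 0.43  0.59  1.56  0.    0.99 -0.82]
r 50.4 ang 163.1 tool y ang 71.8 f [-0.2 -0.3  0.1]
ee_pos: [0.4878, 0.3065, 0.0949]
ft_force: [-0.4, -0.3, 0.0]
t 34.9 p [0.4878 0.3065 0.0949] R [[-0.976, 0.219, 0.002], [0.219, 0.976, 0.002], [-0.002, 0.002, -1.0]] gap 0.017931337281223148 j [ 0.43  0.59  1.57  0.    0.98 -0.92]
r 50.4 ang 168.5 tool y ang 77.3 f [-0.4 -0.3  0. ]
```

```bash
for i in 1; do python3 -m inch '[[-0.02,-0.25,0,0,0,-0.05,1.8],[0,0,0,0,0,0,1.8]]' | grep -E 'ee|ft_f';  python3 -m inch '[[-0.02,-0.2,0,0,0,-0.03,1.8],[0,0,0,0,0,0,1.8]]' | grep -E 'ee|ft_f'; python3 -m inch '[[0,-0.12,0,0,0,0,1.8],[0,0,0,0,0,0,1.8]]' | grep -E 'ee|ft_f'; done; python3 k.py
```

```text
ee_pos: [0.4875, 0.3042, 0.0948]
ft_force: [-0.4, 0.1, 0.7]
ee_pos: [0.4872, 0.3022, 0.0947]
ft_force: [0.7, 0.2, -0.2]
ee_pos: [0.4871, 0.3015, 0.0947]
ft_force: [0.2, 4.6, -0.2]
t 35.5 p [0.4871 0.3015 0.0947] R [[-0.99, 0.141, 0.002], [0.141, 0.99, 0.003], [-0.002, 0.003, -1.0]] gap 0.018114833313344937 j [ 0.42  0.58  1.58  0.    0.98 -1.01]
r 50.4 ang 174.2 tool y ang 81.9 f [ 0.2  4.6 -0.2]
```

```bash
python3 -m inch '[[0,0.1,0,0,0,0,2.2],[0,0,0,0,0,0,3],[0,0,0,0,0,0,3],[0,0,-3,0,0,0,3],[0,0,-4,0,0,0,3]]' | grep -E 'ee|ft_f'; python3 -m inch '[[0,-2,-4,0,0,0,3],[0,-4,-3,0,0,0,3],[0,-4,0,0,0,0,3],[0,-4,0,0,0,0,3],[0,-4,0,0,0,0,3]]' | grep -E 'ee|ft_f'; python3 -m inch '[[0,-4,0,0,0,0,3],[0,-4,0,0,0,0,3],[0,0,0,0,0,0,3]]' | grep ee
python3 fin.py; python3 blk.py | grep -A1 top; python3 -c "
from h import *
p,d,c=cam('top');X=cloud(c,d);cv2.imwrite('pics/t7.png',cv2.resize(p[100:330,90:460],None,fx=2.1,fy=2.1,interpolation=cv2.INTER_CUBIC))"
```

```text
ee_pos: [0.4858, 0.3008, 0.1634]
ft_force: [1.9, 0.5, -0.4]
ee_pos: [0.4614, 0.1217, 0.2347]
ft_force: [0.7, -0.0, 0.1]
ee_pos: [0.4502, 0.0402, 0.2343]
top plaque 1011 [460.3 305.1  61.1  92.7  -8.1]
knob [[487.6 301.6  97. ]] 35
board [477.3 308.5 174.1 210.4  79. ]
t 36.85 p [0.4505 0.0421 0.2344] R [[-0.99, 0.143, 0.002], [0.143, 0.99, 0.001], [-0.002, 0.001, -1.0]] gap 0.030087337642791725 j [-0.08  0.22  1.73  0.    1.2  -1.51]
top 1095 0.0611 plaque [ 482.4 -295.3   60.1   91.5   -1.5]
board(with block) [ 482.  -294.9  125.6  126.1   -2.5] [ 482.1 -295.3  125.2  126.8   -1.8]
```

View pics/t7.png

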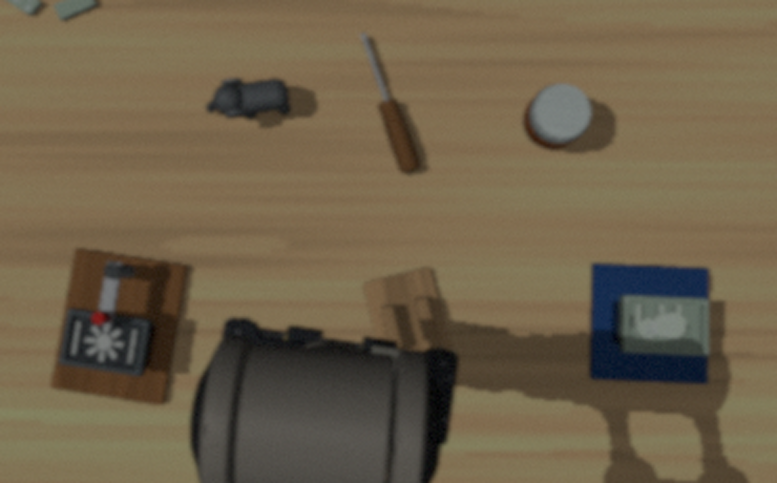

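The final view shows the dark plaque flower-up on the bed at (105,342) with the knob over its edge at (98,318), and the pale one carved side up on the block at (663,325). The elephant, chisel and tin have not moved.

```bash
python3 -c "
from plant import workorder
print(workorder.sign_off())"
```

```text
the job is handed in; nothing more can be done
None
```

The job is handed in at about 37 s of the 72 s allowed: both plaques have changed places, carved face up and centred to within about 1–2 mm, and the keeper is swung in against its stop over the dark plaque's edge.

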